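# Fetch soap-base blocks from the push-to-open chest into the mixing bucket

## Robot

A 6-joint arm with a two-finger parallel gripper is mounted at the origin on the work surface. World frame = base frame: x ahead of the robot, y to its left, z up, the work surface at z = 0. Lengths are in mm, angles in rad, forces in N, time in s.
With the tool pointing down it reaches from about 275 to 825 mm from the base axis. Payload 5.2 kg.
Tool frame: the origin (TCP) lies at the very end of the fingers, on their centre line; the grasp point (between the pads) lies 19 mm behind it; z points along the fingers, y is the direction in which the jaws open and shut (so a half turn about z gives the same grasp; the last joint's range is limited). The gripper opens to 93 mm and grips with 3 to 60 N. Pads are 15 mm wide; open, the fingers measure 128 mm over their backs; the gripper's body (75 mm by 188 mm) begins 65 mm behind the grasp point.
Start: joints at [1, 0.259, 1.535, -0, 1.348, -0.203], TCP at [197.738, 513.229, 194.153] pointing down, gripper open.
Joint ranges: [-3.14, 3.14], [-0.91, 2.08], [0.19, 2.58], [-1.22, 4.36], [0.22, 2.71], [-3.12, 3.12]. Speed limits (rad/s): [2.57, 2.57, 3.14, 3.14, 3.14, 3.14].

## Interface

Orientations are given as [roll, pitch, yaw] about the fixed x, y, z axes, in that order (R = Rz(yaw) Ry(pitch) Rx(roll)).
In Python, from bench import robot gives the robot as it stands. The module is installed in compiled form; this text tells all that it offers. Calls block until the motion is done:
- robot.move_ptp(position, orientation): joint-space move of the TCP to a pose.
- robot.move_linear(position, ori=None, speed=150, f_stop=None): straight line of the TCP; ori=None keeps the orientation; speed is the mean speed in mm/s. With f_stop (N) it stops when the force on the tool has changed by that much, and returns True; else False.
- robot.move_j(angles): joint-space move.
- robot.move_gripper(opening): opening from 0.0 (shut) to 1.0 (fully open); the grip force is fixed at half the most; returns when the fingers have stopped.
- robot.sleep(seconds).
- robot.inverse_kinematics(position, orientation): joint angles nearest the present ones, or None.
- robot.get_image(name): name is "scene" or "top" or "wrist"; returns a dict with "img" (400x640x3 uint8, blue, green, red), "fovy" (degrees; the focal length in pixels is half the picture's height over the tangent of half this angle, whatever the lens; pixels are square), "cx", "cy" (the principal point, pixels), "k1" (the pictures are not rectified: a ray, as slopes to the right and down, at radius r is drawn at 1 + k1 r^2 times it, then the intrinsics apply), "eye" and "orientation" of the camera in the world. Camera axes: x right, y down, z forward; pixel columns grow to the right and rows downward; lengths in mm; the calibration is good to about 2 mm. A picture is of the moment at which its call begins. There is no depth.
A pose or a line that the arm cannot do raises robot.MotionError and nothing moves.
- robot.hand_in(): hands the job in, once; it reports no verdict.
Readings, each from a call of its own:
- robot.current_t(): time.
- robot.current_qpos(): joint angles.
- robot.current_joint_vel(): joint speeds.
- robot.current_joint_efforts(): joint torques, N m.
- robot.current_tcp_pos(): TCP position.
- robot.current_eef_rot(): TCP orientation.
- robot.current_contact_force(): force on the tool from outside, world axes, zero at the start.
- robot.current_ft_torque(): the same for the moment, N m.
- robot.current_gripper_width(): opening from 0.0 (shut) to 1.0 (fully open).
Only numpy, scipy, OpenCV 4.12 (cv2) and the standard library are available. Lean on these libraries where they do the work, as an engineer would, in place of code of your own. Each camera call takes 0.05 s, during which the arm holds its last target. There are 200 camera calls.

## Task

Get the mixing bucket ready: press the chest's push-to-open flap so that it pops ajar and swing it right up, and turn the bucket's bayonet lid until its ears are clear of the hooks, lift it off and lay it on the table. Put every block of soap base from the chest into the bucket, and only when all are in, press the flap shut again until its catch holds it. Leave the jar, stick blender and soap bar where they are.

Things in the scene. Friction and masses are not known exactly. Their poses are not given: they have to be found in the camera images.
- chest: White fixed chest, 200 (its x) x 260 (its y) mm, walls 8 mm thick, rim 86 mm above the table, covered by the grey flap. Origin: centre of the underside, on the table; its x axis points from its front (robot) side to the flap's hinge at the far side, z up. A small grey catch cam under the flap's front edge lies within 25 mm of chest y = +98 mm and reaches 45 mm below the flap.
- chest_floor (a point): On the chest's inner floor (12 mm above the table), axes as the chest's, at chest x = -8, y = 0 mm: the middle of a low aluminium kerb, 10 mm high, inside which the blocks stand. The kerb's inner faces are 57 mm (x) and 92 mm (y) from this point; outside it there is about 20 mm of free floor in front, 25 mm or more elsewhere, up to the walls.
- hatch (a joint): Angle of the flap, rad: 0 = level, shut and caught; grows as its front edge swings up about the far hinge; stops at 1.85 (a little past upright) and -0.047. Push-to-open: from 0 press the front edge down about 8 mm (to about -0.04, 1 to 5 N) and let go: a spring pops it up to 0.4 to 0.6 rad. To shut it, swing it down, press to about -0.04 again and let go: it rises to 0 and is caught.
- hatch_hinge (a point): Middle of the flap's hinge line, fixed to the chest at chest x = +95 mm, 98 mm above the table, at the flap's underside; the hinge runs along the chest's y. Axes as the chest's.
- hatch_edge (a point): Middle of the flap's front edge, half-way through its thickness. The flap is 197 mm (hinge to front edge) x 260 x 12 mm, with no handle; this point moves with it. Its x axis points to the hinge, z is the flap's upward normal. Between about 0.4 rad and its upper stop the stiff hinge keeps the flap where it is left; about 1 N at the edge moves it.
- bucket: White fixed plastic bucket, inner radius 68 mm at the mouth, 58 mm at the floor, rim 130 mm above the table, floor 4 mm thick. Origin: centre of its underside. Three hooks outside the rim, centred at 0, 120 and 240 degrees from its x axis, each 54 mm wide, 78 to 102 mm from the axis, tops 142 mm above the table; each roofs over an ear of the lid and is closed at its clockwise end seen from above.
- bucket_mouth (a point): Centre of the bucket's mouth at rim height (130 mm), axes as the bucket's.
- lid_grip (a point): Centre of the bar handle of the loose grey bayonet lid (about 0.14 kg). The bar lies along this x axis: 72 long, 16 wide (y), 34 mm high (z), standing on the lid's disc. The lid's underside is 28 mm below this point. Turned anticlockwise seen from above, with its x axis 0.52 to 1.5 rad ahead of the bucket's, the ears stand in the slots between the hooks and the lid lifts straight off.
- lid_axis (a point): Centre of the lid's disc, 19.5 mm below the grip point, same axes. The disc has radius 74 mm, is 5 mm thick, with a 6 mm deep plug (radius 61 mm) under it that sits in the bucket's mouth. Three ears, 24 mm wide, 5 mm thick, reach 92 mm from the axis at 0, 120 and 240 degrees from the x axis. At the start each is under a hook (lid's x within 0.12 rad of the bucket's).
- block0_center (a point): Centre of a cream block of soap base, 34 (x) x 46 (y) x 50 mm (z, up at the start), about 0.09 kg, standing in the chest at the start; may be absent.
- block1_center (a point): Centre of a cream block of soap base, 34 (x) x 46 (y) x 50 mm (z, up at the start), about 0.09 kg, standing in the chest at the start; may be absent.
- block2_center (a point): Centre of a cream block of soap base, 34 (x) x 46 (y) x 50 mm (z, up at the start), about 0.09 kg, standing in the chest at the start; may be absent.
- block3_center (a point): Centre of a cream block of soap base, 34 (x) x 46 (y) x 50 mm (z, up at the start), about 0.09 kg, standing in the chest at the start; may be absent.
- jar: Bystander: glass jar with steel cap, 66 mm across, 110 mm high; origin under its centre.
- blender: Bystander: stick blender with a red grip lying along its x axis, 355 mm long, 52 mm thick; origin on the table at the inner end of the grip.
- soap: Bystander: green-grey soap bar 85 x 55 x 28 mm; origin under its centre.
There are look-alikes about, which are no part of the job. Of the things shaped like the part that bears lid_grip, the grey one is meant.

How it is judged (in metres and radians):
On the way, in this order (a step that is already met when the one before it is completed fails the run):
1. the flap is pressed in past its caught position (value of joint hatch below -0.025 rad), for 0.04 s.
2. the catch lets go and the flap is ajar (value of joint hatch above 0.2 rad), for 0.1 s.
3. the flap is swung right up (value of joint hatch above 1.2 rad), for 0.2 s.
4. every block is in the bucket while the flap is still open (value of joint hatch above 0.2 rad and horizontal distance between each of block0_center, block1_center, block2_center, block3_center and bucket_mouth below 0.062 m and z of each of block0_center, block1_center, block2_center, block3_center in the frame of bucket_mouth below -0.005 m), for 0.2 s.
At the end, for the whole second after the job is handed in: All blocks present rest in the bucket (centre within 62 mm of its axis, 5 mm or more below the rim); the flap is shut and caught (-0.015 to 0.03 rad); the lid rests on the table off the bucket (handle centre below 45 mm, over 120 mm from the bucket axis) (horizontal distance between each of block0_center, block1_center, block2_center, block3_center and bucket_mouth below 0.062 m and z of each of block0_center, block1_center, block2_center, block3_center in the frame of bucket_mouth below -0.005 m and linear speed of each of block0, block1, block2, block3, lid below 0.02 m/s and value of joint hatch between -0.015 and 0.03 rad and height (world z) of lid_grip below 0.045 m and horizontal distance between lid_grip and bucket_mouth above 0.12 m); the robot touches nothing.
It fails at once if the jar is pushed away (more than 40 mm) (distance of jar from where it was at the start of the episode above 0.04 m).
It fails at once if the blender is pushed away (more than 40 mm) (distance of blender from where it was at the start of the episode above 0.04 m).
It fails at once if the soap is pushed away (more than 40 mm) (distance of soap from where it was at the start of the episode above 0.04 m).
Of block0, block1, block2, block3 only 2 to 4 are there at a start; the rules pass over those that are not, and their reading is None.
At some moment in a run one of block0, block1, block2, block3 may be knocked a few centimetres aside while the robot is not near it.
Once in a run the grip may slacken for a moment while it holds something.
It also fails if it takes over 210 s, if anything falls off the work surface, if the arm or the gripper's body presses on something with over 40 N, if the wrist force passes 120 N, or if a joint passes its speed limit or range.

## Working session

There is one attempt and no reset: what is moved stays moved. The work goes in short steps, each a Python script; the robot and the scene stay as the last script left them, time stands still between calls to the robot, and variables do not carry over. Pictures are saved under pics/ and viewed, about 12 in all and at most 16, crops included, and the job is handed in when it is done.

```bash
mkdir -p pics; cat > h.py <<'E'
import numpy as np, cv2
from bench import robot
from scipy.spatial.transform import Rotation as R
def K(c):
    f=200/np.tan(np.radians(c['fovy'])/2); return f,c['cx'],c['cy'],c['k1']
def rot(o): return R.from_euler('xyz',o).as_matrix()
def ray(c,u,v):
    f,cx,cy,k=K(c); d=np.array([(u-cx)/f,(v-cy)/f]); p=d.copy()
    for _ in range(30): p=d/(1+k*(p@p))
    return np.array(c['eye']), rot(c['orientation'])@np.array([p[0],p[1],1])
def onz(c,u,v,z):
    e,d=ray(c,u,v); return e+d*(z-e[2])/d[2]
def proj(c,P):
    f,cx,cy,k=K(c); q=rot(c['orientation']).T@(np.array(P,float)-np.array(c['eye'])); s=q[:2]/q[2]; s=s*(1+k*(s@s)); return s*f+[cx,cy]
def snap(n,fn=None):
    c=robot.get_image(n)
    if fn: cv2.imwrite('pics/'+fn,c['img'])
    return c
E
python3 - <<'E'
from h import *
import pickle
for n in('scene','top','wrist'):
    c=snap(n,n+'0.png'); pickle.dump(c,open(n+'0.pkl','wb')); print(n,c['eye'],c['orientation'],c['fovy'],c['cx'],c['cy'],c['k1'])
E
```

```text
scene [1661.49834123  294.60965366  859.29536021] [-2.13116639 -0.00963164  1.80734639] 49.16594389194034 321.7010083849604 203.14671247613117 -0.03754941008002103
top [ 382.75680767   30.52222964 1419.82378388] [-3.06457054 -0.01296997 -1.58663442] 53.57446534274331 325.05530459916525 199.59393097990716 -0.024502103865604967
wrist [127.99291896 538.00298396 383.78175679] [2.86932744e+00 1.01312201e-03 1.20258858e+00] 69.70288072286986 319.65942919793974 202.81963657725998 -0.02248244559152775
```

View pics/top0.png

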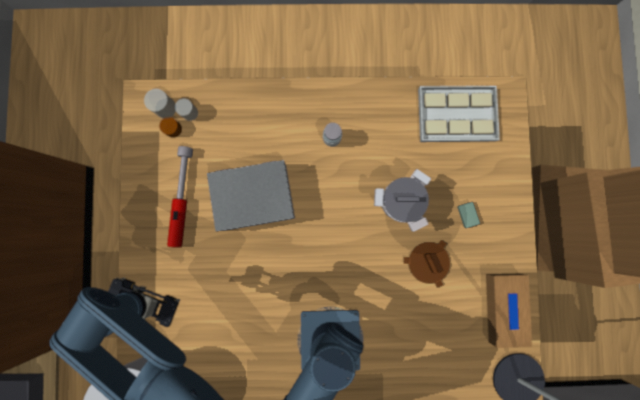

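View pics/scene0.png

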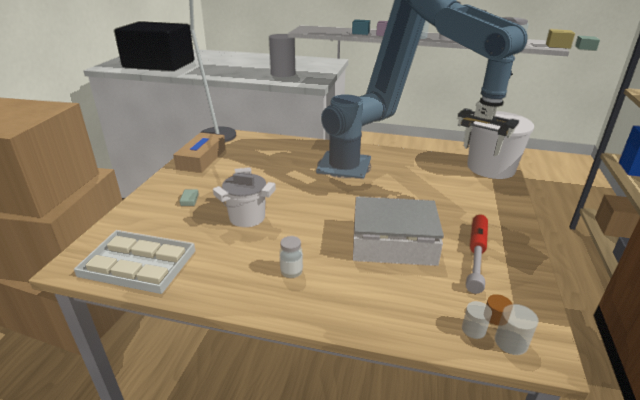

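The top view shows the grey flap at about (250,195) and the grey lid on the bucket at (406,200), with hooks at (378,197), (421,178) and (417,225). Things that could be mistaken:
- **Lid:** the brown lid at (430,262) is the wrong colour. I choose the grey one.
- **Soap blocks:** the cream blocks in the tray at (458,113) are not in the chest.
- **Bystanders:** jar (332,134), blender (178,215) and soap (469,214).

Next I measure.

```bash
python3 - <<'E'
from h import *
import pickle
c=pickle.load(open('top0.pkl','rb')); im=c['img']
hsv=cv2.cvtColor(im,cv2.COLOR_BGR2HSV)
print(hsv[195,250],hsv[205,395],hsv[197,379],hsv[199,408])
m=((hsv[...,1]<60)).astype(np.uint8); m[:,:195]=0;m[:,310:]=0;m[:150]=0;m[245:]=0
m=cv2.morphologyEx(m,cv2.MORPH_OPEN,np.ones((5,5)))
n,l,s,ce=cv2.connectedComponentsWithStats(m); i=1+np.argmax(s[1:,4])
cn=max(cv2.findContours((l==i).astype(np.uint8),0,2)[0],key=cv2.contourArea)
b=cv2.boxPoints(cv2.minAreaRect(cn)); P=np.array([onz(c,*p,110)[:2] for p in b]); print('flap',b.round(1).tolist(),P.round(1).tolist(),P.mean(0),[np.linalg.norm(P[i]-P[i-1]) for i in range(4)])
w=((hsv[...,2]>195)&(hsv[...,1]<50)).astype(np.uint8); 
n,l,s,ce=cv2.connectedComponentsWithStats(w)
for i in range(1,n):
    if s[i,4]>25 and 360<ce[i,0]<450 and 160<ce[i,1]<240: print('hook',s[i],ce[i],onz(c,*ce[i],142))
cv2.imwrite('pics/crop.png',np.hstack([cv2.resize(im[155:245,365:455],(450,450),interpolation=cv2.INTER_CUBIC),cv2.resize(im[150:240,200:300],(350,450)[::1],interpolation=cv2.INTER_CUBIC)]))
E
```

```text
[ 98   9 114] [120  14 108] [109  10 202] [120  14 106]
flap [[205.1999969482422, 172.3000030517578], [284.29998779296875, 158.89999389648438], [294.3999938964844, 218.1999969482422], [215.3000030517578, 231.6999969482422]] [[580.4, 409.4], [622.0, 145.8], [423.4, 114.0], [383.0, 374.8]] [502.20157844 260.9882994 ] [np.float64(200.47426154830754), np.float64(266.93061683830973), np.float64(201.11621613513486), np.float64(263.87392304558654)]
hook [415 171  14  12  70] [421.55714286 176.42857143] [ 552.29375781 -303.93960136  142.        ]
hook [376 190   6  15  76] [378.63157895 196.98684211] [ 487.00913288 -161.5575911   142.        ]
```

View pics/crop.png

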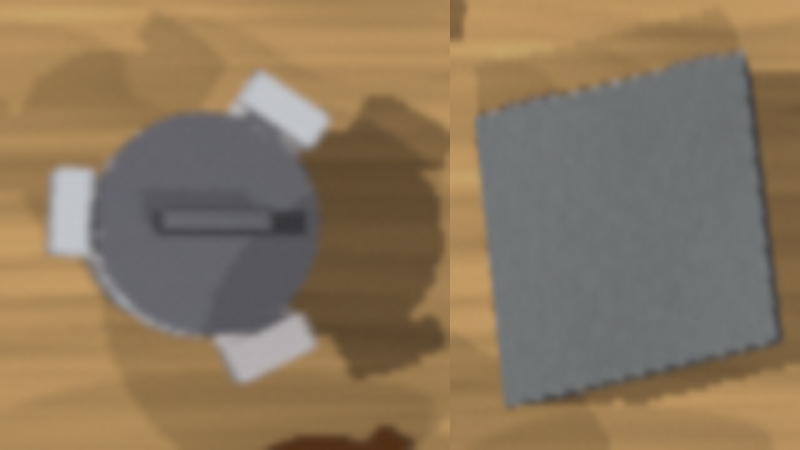

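```bash
cat >> h.py <<'E'
PSI=0.16; C=np.array([505.7,261.5]); ex=np.array([np.cos(PSI),np.sin(PSI)]); ey=np.array([-ex[1],ex[0]])
def W(x,y,z): return [*(C+x*ex+y*ey),z]   # chest -> world
def ori(psi,a=0.,s=1):
    "tool z tilted a from down toward heading psi, jaws across heading"
    z=np.array([np.sin(a)*np.cos(psi),np.sin(a)*np.sin(psi),-np.cos(a)]); y=s*np.array([-np.sin(psi),np.cos(psi),0]); x=np.cross(y,z)
    return R.from_matrix(np.c_[x,y,z]).as_euler('xyz').tolist()
E
python3 - <<'E'
from h import *
import pickle
c=pickle.load(open('top0.pkl','rb'))
H=np.array([onz(c,*p,142)[:2] for p in[(379.4,197.4),(421.6,177),(418.4,224.4)]]); m=H.mean(0); print('bucket',m,H,np.linalg.norm(H-m,axis=1),np.arctan2(*(H-m).T[::-1]))
B=np.array([onz(c,*p,169)[:2] for p in[(397.6,199.2),(419.5,199.5)]]);print('bar',B.mean(0),B,np.arctan2(*(B[0]-B[1])[::-1]))
print('tcp rot',robot.current_eef_rot())
for nm,p in [('brown',(430,262)),('jar',(332,134)),('soap',(469,214))]: print(nm,onz(c,*p,30))
for a in (.6,.9,1.2,1.5):
  for psi in (.16,.4,.6):
    for s in(1,-1):
      r=[]
      for th in(.45,1.,1.5,1.75):
        p=W(95-150*np.cos(th),0,98+150*np.sin(th)-10); q=robot.inverse_kinematics(p,ori(psi,a,s)); r.append(q is not None)
      print(a,psi,s,r)
E
```

```text
bucket [ 477.40118785 -252.09505688] [[ 485.62773767 -164.02166521]
 [ 550.41243871 -304.01391257]
 [ 396.16338716 -288.24959287]] [88.4567603  89.58911947 88.91979944] [ 1.47766094 -0.6181419  -2.72286633]
bar [ 475.86607432 -252.72620879] [[ 476.86290066 -217.75481243]
 [ 474.86924797 -287.69760515]] 1.5422999951583976
tcp rot [-3.14027597e+00 -2.96324646e-04  2.77378755e+00]
brown [ 265.44113891 -352.69145553   30.        ]
jar [724.05562627 -17.69594618  30.        ]
soap [ 431.06467983 -497.57832708   30.        ]
0.6 0.16 1 [True, True, True, True]
0.6 0.16 -1 [True, True, True, True]
0.6 0.4 1 [True, True, True, True]
0.6 0.4 -1 [True, True, True, True]
0.6 0.6 1 [True, True, True, True]
0.6 0.6 -1 [True, True, True, True]
0.9 0.16 1 [True, False, False, False]
0.9 0.16 -1 [True, False, False, False]
0.9 0.4 1 [True, False, True, True]
0.9 0.4 -1 [True, False, True, True]
0.9 0.6 1 [True, True, True, True]
0.9 0.6 -1 [True, True, True, True]
1.2 0.16 1 [False, True, True, True]
1.2 0.16 -1 [False, True, True, True]
1.2 0.4 1 [False, True, True, True]
1.2 0.4 -1 [False, True, True, True]
1.2 0.6 1 [False, True, True, True]
1.2 0.6 -1 [False, True, True, True]
1.5 0.16 1 [False, False, True, True]
1.5 0.16 -1 [False, False, True, True]
1.5 0.4 1 [False, False, True, True]
1.5 0.4 -1 [False, False, True, True]
1.5 0.6 1 [False, False, True, True]
1.5 0.6 -1 [False, False, True, True]
```

```bash
python3 - <<'E'
from h import *
robot.move_gripper(0)
o=ori(PSI)
robot.move_ptp(W(-92,-30,170),o)
robot.move_linear(W(-92,-30,116),speed=100)
f0=np.array(robot.current_contact_force())
s=robot.move_linear(W(-92,-30,101.5),speed=20,f_stop=25)
print(s,robot.current_tcp_pos(),np.array(robot.current_contact_force())-f0)
robot.sleep(.15)
robot.move_linear(W(-125,-30,250),speed=250)
robot.sleep(.5)
snap('scene','s1.png')
for a in (.7,.75,.8,.85,.9):
  for psi in (.16,.3,.45):
      print(a,psi,[robot.inverse_kinematics(W(95-165*np.cos(t)+d*np.sin(t)*-1*-1,-30,98+165*np.sin(t)-d*np.cos(t)),ori(psi,a)) is not None for t,d in((.45,35),(.6,15),(.8,12),(1,12),(1.2,12),(1.5,12),(1.8,12))])
E
```

```text
False [419.73859274 217.21868384 101.53621553] [ 1.19451402 -0.38377004 -0.34662945]
0.7 0.16 [False, True, True, True, True, True, True]
0.7 0.3 [False, True, True, True, True, True, True]
0.7 0.45 [True, True, True, True, True, True, True]
0.75 0.16 [False, True, True, True, True, True, True]
0.75 0.3 [False, True, True, True, True, True, True]
0.75 0.45 [True, True, True, True, True, True, True]
0.8 0.16 [False, False, True, True, True, True, True]
0.8 0.3 [False, False, True, True, True, True, True]
0.8 0.45 [True, True, True, True, True, True, True]
0.85 0.16 [False, False, False, True, True, True, True]
0.85 0.3 [False, False, False, True, True, True, True]
0.85 0.45 [True, True, True, True, True, True, True]
0.9 0.16 [True, False, False, False, False, False, False]
0.9 0.3 [True, False, False, False, False, True, True]
0.9 0.45 [True, True, True, True, True, True, True]
```

View pics/s1.png

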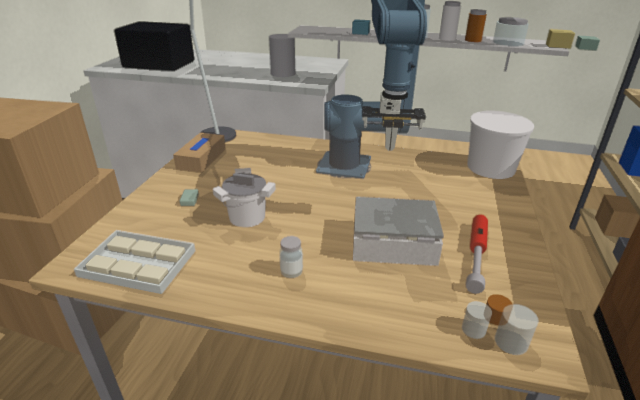

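The flap still looks shut and almost no force was felt. I'll press again in small steps and log the force.

```bash
python3 - <<'E'
from h import *
robot.move_linear(W(-92,-30,118),ori(PSI),speed=200)
f0=np.array(robot.current_contact_force())
for z in (110,106,104,102,100,98,96,94):
    robot.move_linear(W(-92,-30,z),speed=40); robot.sleep(.15)
    f=np.array(robot.current_contact_force())-f0; print(z,np.round(robot.current_tcp_pos(),1)[2],f.round(2))
    if abs(f[2])>18: break
snap('scene','p.png')
robot.move_linear(W(-92,-30,190),speed=300)
robot.move_linear(W(-140,-30,250),speed=250); robot.sleep(.3)
c=snap('scene'); t=snap('top')
cv2.imwrite('pics/s2.png',np.hstack([cv2.resize(c['img'][120:300,320:500],(400,400)),cv2.resize(t['img'][140:260,190:310],(400,400))]))
E
```

```text
110 110.3 [-0.62 -0.85  0.2 ]
106 106.0 [ 0.32 -0.98  0.02]
104 104.0 [0.61 0.33 0.5 ]
102 102.0 [0.3  0.41 0.55]
100 100.0 [-0.39 -0.58 -0.8 ]
98 98.0 [ 0.47 -1.81  0.05]
96 96.0 [-0.29 -0.68  0.11]
94 94.0 [-0.35  0.01 -0.06]
```

View pics/s2.png

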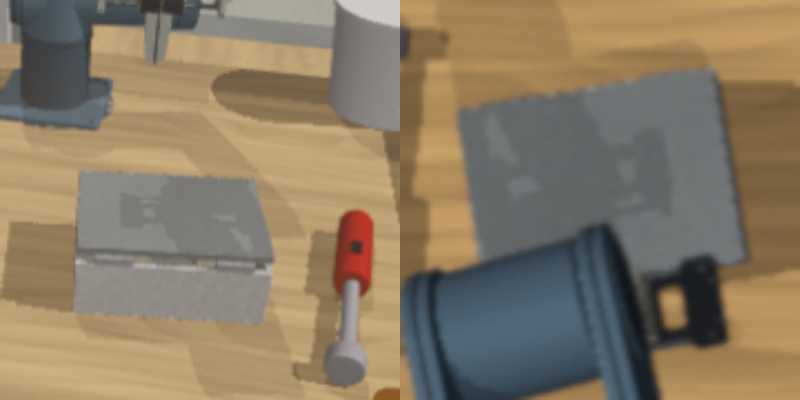

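```bash
python3 - <<'E'
from h import *
import pickle
t=pickle.load(open('top0.pkl','rb'));c=pickle.load(open('scene0.pkl','rb'))
for p in [(-102,130,110),(-102,-130,110),(95,-130,110),(95,130,110),(-92,-30,110)]: print(p,np.round(W(*p)),proj(t,W(*p)).round(),proj(c,W(*p)).round())
im=cv2.imread('pics/p.png'); 
for p in [(-102,130,110),(-102,-130,110),(95,-130,110),(95,130,110),(-92,-30,94)]: cv2.circle(im,tuple(int(v) for v in proj(c,W(*p)).round()),2,(0,0,255),-1)
cv2.imwrite('pics/p2.png',cv2.resize(im[60:300,280:520],(600,600)))
E
```

```text
(-102, 130, 110) [384. 374. 110.] [216. 231.] [434. 199.]
(-102, -130, 110) [426. 117. 110.] [294. 218.] [355. 196.]
(95, -130, 110) [620. 148. 110.] [284. 159.] [354. 230.]
(95, 130, 110) [579. 405. 110.] [207. 173.] [443. 235.]
(-92, -30, 110) [420. 217. 110.] [263. 220.] [385. 199.]
```

View pics/p2.png

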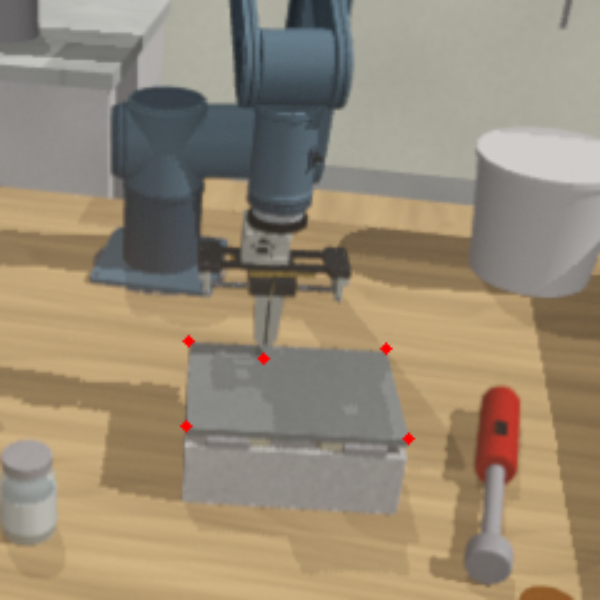

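The scene crop shows the tip hidden behind the flap's front edge at (264,345). My front edge was about 5 mm too near the robot because the mask included the front face. I'll shift the chest +6 mm in x and press further in.

```bash
sed -i 's/C=np.array(\[505.7,261.5\])/C=np.array([511.5,261.5])/' h.py; python3 - <<'E'
from h import *
X=-84
robot.move_linear(W(-120,-30,190),ori(PSI),speed=200)
robot.move_linear(W(X,-30,150),speed=200)
robot.move_linear(W(X,-30,116),speed=150)
f0=np.array(robot.current_contact_force())
for z in (108,106,104,102.5,101.5):
    robot.move_linear(W(X,-30,z),speed=40); robot.sleep(.1)
    f=np.array(robot.current_contact_force())-f0; print(z,np.round(robot.current_tcp_pos(),1),f.round(2))
    if abs(f[2])>14: break
snap('scene','p.png')
robot.move_linear(W(X-5,-30,200),speed=300)
robot.move_linear(W(-140,-30,250),speed=250); robot.sleep(.3)
c=snap('scene'); t=snap('top')
cv2.imwrite('pics/s3.png',np.hstack([cv2.resize(c['img'][120:300,320:500],(400,400)),cv2.resize(t['img'][140:260,190:310],(400,400))]))
E
```

```text
108 [433.5 218.5 108.2] [1.13 0.54 0.56]
106 [433.3 218.5 106. ] [0.07 0.65 0.71]
104 [433.3 218.5 104. ] [1.41 0.6  0.33]
102.5 [433.3 218.5 102.5] [-0.29 -0.35 -0.03]
101.5 [433.3 218.5 101.5] [ 0.41 -0.32  0.33]
```

View pics/s3.png

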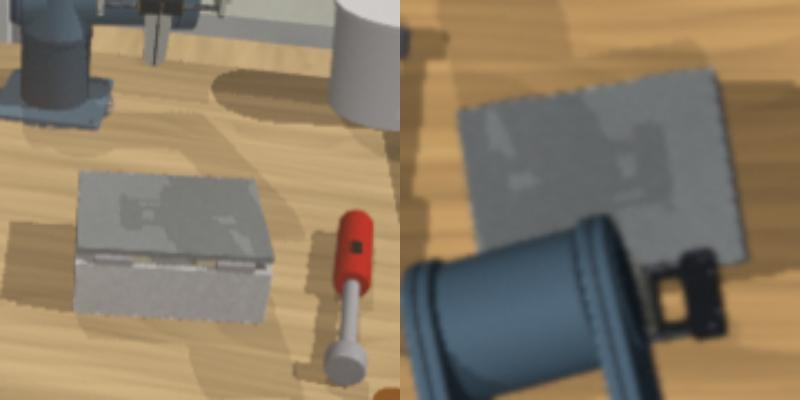

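```bash
python3 - <<'E'
from h import *
X=-65
robot.move_linear(W(-120,-30,190),ori(PSI),speed=200)
robot.move_linear(W(X,-30,150),speed=200)
robot.move_linear(W(X,-30,118),speed=150)
robot.sleep(.2)
def F(n=12):
    v=[]
    for _ in range(n): v.append(robot.current_contact_force()); robot.sleep(.01)
    return np.mean(v,0)
f0=F()
for z in (112,110,108,106,104,103,102):
    robot.move_linear(W(X,-30,z),speed=40); robot.sleep(.1)
    f=F()-f0; print(z,np.round(robot.current_tcp_pos(),1),f.round(2),np.round(robot.current_joint_efforts(),2))
    if abs(f[2])>14: break
im=snap('scene')['img']; cv2.imwrite('pics/p4.png',cv2.resize(im[100:260,330:470],(525,600),interpolation=cv2.INTER_CUBIC))
E
```

```text
112 [452.1 221.5 112. ] [ 0.02 -0.26  0.38] [-0.000e+00 -4.005e+01 -2.532e+01 -1.000e-02  8.000e-02 -0.000e+00]
110 [452.1 221.6 110. ] [ 0.14 -0.23  0.31] [-0.000e+00 -4.011e+01 -2.527e+01 -1.000e-02  8.000e-02  0.000e+00]
108 [452.2 221.5 108. ] [ 0.2  -0.08  0.6 ] [ 0.000e+00 -4.016e+01 -2.518e+01 -1.000e-02  8.000e-02  0.000e+00]
106 [452.1 221.5 106. ] [ 0.32 -0.18  0.32] [ 0.000e+00 -4.021e+01 -2.510e+01 -1.000e-02  8.000e-02 -0.000e+00]
104 [452.1 221.5 104. ] [-0.02  0.05  0.38] [ 0.000e+00 -4.026e+01 -2.502e+01 -1.000e-02  8.000e-02  0.000e+00]
103 [452.1 221.5 103. ] [ 0.03 -0.28  0.3 ] [-0.000e+00 -4.029e+01 -2.499e+01 -1.000e-02  8.000e-02 -0.000e+00]
102 [452.1 221.5 102. ] [-0.1  -0.29  0.2 ] [-0.000e+00 -4.032e+01 -2.495e+01 -1.000e-02  8.000e-02  0.000e+00]
```

View pics/p4.png

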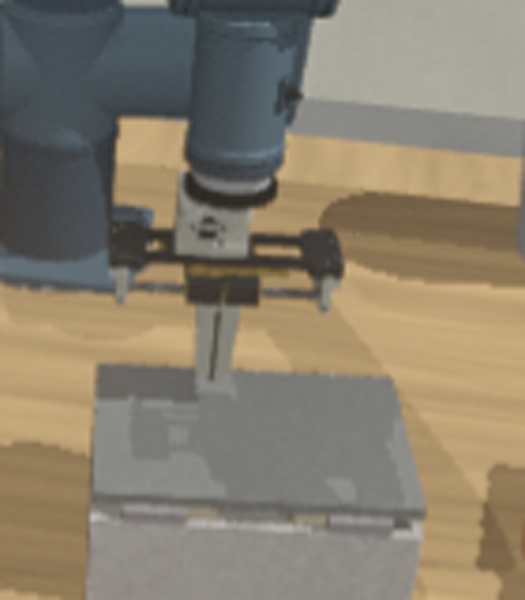

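```bash
python3 - <<'E'
from h import *
print(proj(robot.get_image('scene'),robot.current_tcp_pos()))
def F(n=12):
    v=[]
    for _ in range(n): v.append(robot.current_contact_force()); robot.sleep(.01)
    return np.mean(v,0)
f0=F()
for z in range(101,87,-1):
    robot.move_linear(W(-65,-30,z),speed=30); robot.sleep(.1)
    f=F()-f0; print(z,np.round(robot.current_tcp_pos(),1),f.round(2))
    if abs(f[2])>6: break
E
```

```text
[385.05214602 205.9824549 ]
101 [452.1 221.5 101. ] [ 0.05 -0.41  0.38]
100 [452.1 221.5 100. ] [ 0.2  -0.13  0.13]
99 [452.1 221.5  99. ] [ 0.08 -0.09  0.25]
98 [452.1 221.5  98. ] [-0.19 -0.31  0.21]
97 [452.1 221.5  97. ] [ 0.07 -0.19  0.17]
96 [452.1 221.5  96. ] [ 0.17 -0.45  0.26]
95 [452.1 221.5  95. ] [ 0.07 -0.21  0.13]
94 [452.1 221.5  94. ] [ 0.31 -0.33  0.29]
93 [452.1 221.5  93. ] [ 0.3  -0.33 -0.04]
92 [452.1 221.5  92. ] [ 0.25 -0.42 -0.03]
91 [452.1 221.5  91. ] [-0.08 -0.53  0.31]
90 [452.1 221.5  90. ] [ 0.21 -0.45  0.35]
89 [452.1 221.5  89. ] [ 0.06 -0.35  0.23]
88 [452.1 221.5  88. ] [-0.1  -0.18  0.35]
```

```bash
python3 - <<'E'
from h import *
im=snap('scene')['img']; t=snap('wrist')['img']
cv2.imwrite('pics/p5.png',np.hstack([cv2.resize(im[160:260,340:460],(420,350),interpolation=cv2.INTER_CUBIC),cv2.resize(t,(380,238)).copy() if 0 else cv2.resize(t[:, 100:540],(380,350))]))
E
```

```text
(no output)
```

View pics/p5.png

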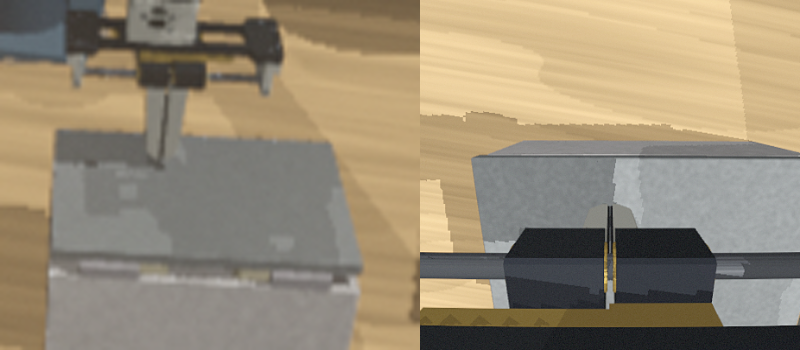

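```bash
python3 - <<'E'
from h import *
import pickle
t=pickle.load(open('top0.pkl','rb'));c=pickle.load(open('scene0.pkl','rb')); w=robot.get_image('wrist')
def tri(o):
    A=np.zeros((3,3));b=np.zeros(3)
    for e,d in o:
        d=d/np.linalg.norm(d);M=np.eye(3)-np.outer(d,d);A+=M;b+=M@e
    p=np.linalg.solve(A,b);return p.round(1),[np.linalg.norm(np.cross(p-e,d/np.linalg.norm(d))).round(1) for e,d in o]
rt=ray(t,293.6,217.5);rs=ray(c,356,198.3);rw=ray(w,160,179.4)
print('-y front corner ts',tri([rt,rs]),'tw',tri([rt,rw]),'sw',tri([rs,rw]))
print('front +y ts',tri([ray(t,215.5,231),ray(c,434,200.8)]))
print('back -y ts',tri([ray(t,284,159.5),ray(c,354,232)]),'back +y', tri([ray(t,207,173),ray(c,443,236.5)]))
print('tcp in wrist',proj(w,robot.current_tcp_pos()), 'tip 40 above',proj(w,np.array(robot.current_tcp_pos())+[0,0,40]), w['eye'],w['orientation'])
print(robot.current_gripper_width(), robot.current_t())
E
```

```text
-y front corner ts (array([425.8, 119.6,  99.9]), [np.float64(2.2), np.float64(2.2)]) tw (array([426.2, 117. , 107.4]), [np.float64(0.3), np.float64(0.3)]) sw (array([427.7, 119. , 103.3]), [np.float64(3.5), np.float64(3.5)])
front +y ts (array([385.3, 375.3, 105.4]), [np.float64(0.1), np.float64(0.1)])
back -y ts (array([620.9, 148.3, 103.6]), [np.float64(0.8), np.float64(0.8)]) back +y (array([579.1, 405.4, 103.8]), [np.float64(0.2), np.float64(0.2)])
tcp in wrist [322.29044874 232.20911075] tip 40 above [322.94795209 257.80503234] [378.44734848 207.68528542 278.35748681] [ 2.86863982e+00 -6.49083079e-04  1.73038442e+00]
0.004801505906119262 27.4667
```

```bash
python3 - <<'E'
from h import *
a=[];b=[]
for z in (88,100,112,124):
    robot.move_linear(W(-65,-30,z),speed=60)
    c=snap('scene'); w=snap('wrist')
    p=proj(c,robot.current_tcp_pos()); q=proj(w,robot.current_tcp_pos())
    i=c['img'][180:225,365:405].copy(); i=cv2.resize(i,(200,225),interpolation=cv2.INTER_NEAREST); cv2.circle(i,(int((p[0]-365+.5)*5),int((p[1]-180+.5)*5)),2,(0,0,255),-1); a.append(i)
    i=w['img'][190:290,270:370].copy(); i=cv2.resize(i,(200,200),interpolation=cv2.INTER_NEAREST); cv2.circle(i,(int((q[0]-270+.5)*2),int((q[1]-190+.5)*2)),2,(0,0,255),-1); b.append(i)
cv2.imwrite('pics/m.png',np.vstack([np.hstack(a),np.hstack(b)]))
E
```

```text
(no output)
```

View pics/m.png

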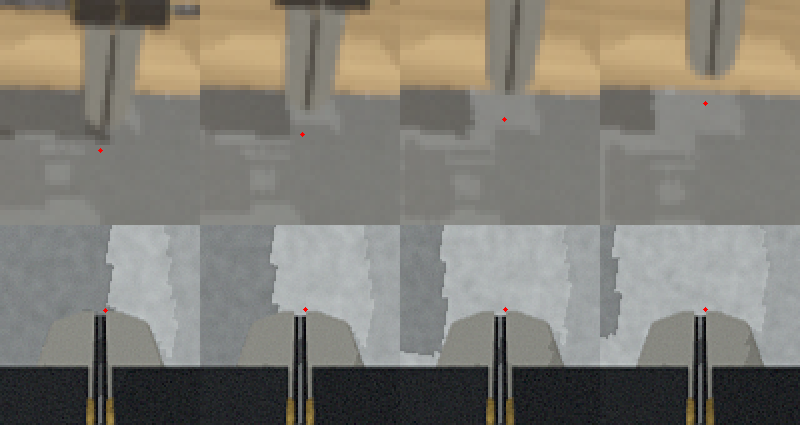

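The montage shows the real tip stands about 5 px above the projected TCP in the scene view. With the gripper closed the contact is therefore lower in TCP terms, and the tip only just reaches the flap at TCP z=88. I'll keep pressing down near the edge under force control.

```bash
sed -i 's/C=np.array(\[511.5,261.5\])/C=np.array([507,261.5])/' h.py; cat >> h.py <<'E'
def F(n=12):
    v=[]
    for _ in range(n): v.append(robot.current_contact_force()); robot.sleep(.01)
    return np.mean(v,0)
E
python3 - <<'E'
from h import *
X=-86
robot.move_linear(W(X,-30,110),ori(PSI),speed=100); robot.sleep(.2)
f0=F()
for z in list(range(94,70,-2)):
    robot.move_linear(W(X,-30,z),speed=30); robot.sleep(.08)
    f=F()-f0; print(z,round(robot.current_tcp_pos()[2],1),f.round(2))
    if f[2]>7: break
robot.move_linear(W(X-4,-30,190),speed=300)
robot.move_linear(W(-150,-30,250),speed=250); robot.sleep(.3)
c=snap('scene'); t=snap('top')
cv2.imwrite('pics/s3.png',np.hstack([cv2.resize(c['img'][120:300,320:500],(400,400)),cv2.resize(t['img'][140:260,190:310],(400,400))]))
E
```

```text
94 94.2 [0.23 0.12 0.4 ]
92 92.0 [-0.02  0.14  0.27]
90 90.0 [-0.07 -0.19  0.4 ]
88 88.0 [-0.03  0.19  0.28]
86 85.9 [0.03 0.07 0.22]
84 84.1 [-0.32  0.37  1.14]
82 82.0 [-0.17  0.46  1.18]
80 80.0 [-0.09 -0.03  1.18]
78 78.2 [-1.62 -0.01  5.67]
76 77.5 [-5.58 -1.14 16.61]
```

View pics/s3.png

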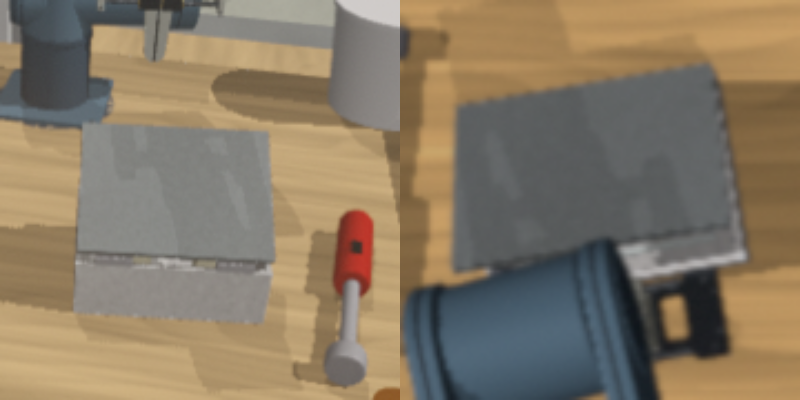

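The flap has popped ajar. The real fingertip seems to sit about 24 mm above the TCP reading, so I'll calibrate on the bare table with the gripper closed, tilted and open.

```bash
python3 - <<'E'
from h import *
P=[400,-30]
def touch(o,z0,n):
    robot.move_ptp([*P,z0+20],o); robot.move_linear([*P,z0],speed=150); robot.sleep(.1)
    try: s=robot.move_linear([*P,-35],speed=40,f_stop=6)
    except robot.MotionError as e: print(e); s=None
    print(n,s,np.round(robot.current_tcp_pos(),1)); robot.move_linear([*P,z0+20],speed=200)
robot.move_linear(W(-170,-60,270),speed=250)
touch(ori(PSI),15,'closed'); touch(ori(PSI,.6),15,'tilt')
robot.move_gripper(1); touch(ori(PSI),15,'open'); print(robot.current_t())
E
```

```text
closed True [399.7 -29.9 -24.2]Traceback (most recent call last):
  File "<stdin>", line 9, in <module>
  File "<stdin>", line 4, in touch
bench.MotionError: the arm cannot take that pose within its joint ranges
```

```bash
python3 - <<'E'
from h import *
P=[450,-30]
def touch(o,z0,n):
    robot.move_ptp([*P,z0+20],o); robot.sleep(.1)
    s=robot.move_linear([*P,-35],speed=60,f_stop=6)
    print(n,s,np.round(robot.current_tcp_pos(),1)); robot.move_linear([*P,z0+20],speed=200)
for a in(.5,.4,.3):
    if robot.inverse_kinematics([*P,35],ori(PSI,a)) and robot.inverse_kinematics([*P,-35],ori(PSI,a)):
        touch(ori(PSI,a),15,a); break
robot.move_gripper(1); touch(ori(PSI),15,'open'); print(robot.current_t())
robot.move_gripper(0)
E
```

```text
Traceback (most recent call last):
ValueError: The truth value of an array with more than one element is ambiguous. Use a.any() or a.all()
```

```bash
python3 - <<'E'
from h import *
P=[450,-30]
ok=lambda p,o: robot.inverse_kinematics(p,o) is not None
def touch(o,z0,n):
    robot.move_ptp([*P,z0+20],o); robot.sleep(.1)
    s=robot.move_linear([*P,-35],speed=60,f_stop=6)
    print(n,s,np.round(robot.current_tcp_pos(),1)); robot.move_linear([*P,z0+20],speed=200)
for a in(.6,.5,.4,.3):
    if ok([*P,35],ori(PSI,a)) and ok([*P,-35],ori(PSI,a)):
        touch(ori(PSI,a),15,a); break
robot.move_gripper(1); touch(ori(PSI),15,'open'); print(robot.current_t())
robot.move_gripper(0)
E
```

```text
0.5 True [450.5 -29.9 -18.1]
open True [449.4 -29.8 -24.2]
52.4583
```

Both closed and open fingers touch the table at TCP z=-24.2, and tilted by 0.5 rad at -18.1. The wrist camera agrees with the top view, so the fingers really end 24 mm short of the TCP along the tool axis. I'll command tip poses with that offset and swing the flap up.

```bash
cat >> h.py <<'E'
OFF=24.
def cmd(p,o): return (np.array(p)+OFF*rot(o)[:,2]).tolist()   # true tip -> commanded TCP
def tl(p,o,**k): return robot.move_linear(cmd(p,o),o,**k)
def tp(p,o): return robot.move_ptp(cmd(p,o),o)
def tip(): return np.array(robot.current_tcp_pos())-OFF*rot(robot.current_eef_rot())[:,2]
E
python3 - <<'E'
from h import *
def path(th,r,d): return W(95-r*np.cos(th)-d*np.sin(th)*0,-30,98+r*np.sin(th)-d*np.cos(th))
S=[(.4,165,30),(.55,165,12),(.8,160,8),(1,160,5),(1.2,160,5),(1.5,160,5),(1.8,160,5)]
best=None
for a in (.95,.9,.85,.8,.75,.7,.6):
  for psi in (.16,.3,.45):
    o=ori(psi,a); pts=[W(-150,-30,150)]+[path(*s) for s in S]
    v=[robot.inverse_kinematics(cmd(p,o),o) is not None for p in pts]
    print(a,psi,''.join('01'[x] for x in v))
E
```

```text
0.95 0.16 01100000
0.95 0.3 01100000
0.95 0.45 00111110
0.9 0.16 01000000
0.9 0.3 01000000
0.9 0.45 01110111
0.85 0.16 11000011
0.85 0.3 01000111
0.85 0.45 01111111
0.8 0.16 00001111
0.8 0.3 00001111
0.8 0.45 01011111
0.75 0.16 00011111
0.75 0.3 00011111
0.75 0.45 11111111
0.7 0.16 10111111
0.7 0.3 10111111
0.7 0.45 11111111
0.6 0.16 11111111
0.6 0.3 11111111
0.6 0.45 11111111
```

```bash
python3 - <<'E'
from h import *
def path(th,r,d): return W(95-r*np.cos(th),-30,98+r*np.sin(th)-d*np.cos(th))
o=ori(.3,.6)
f0=F()
tp(W(-190,-30,200),ori(.3,0.3)); tp(W(-160,-30,140),o)
tl(W(-110,-30,122),o,speed=120)
for s in [(.4,165,30),(.6,165,12),(.8,160,8),(1,160,5),(1.2,160,5),(1.4,160,5),(1.6,160,5),(1.72,160,5)]:
    tl(path(*s),o,speed=110); print(s,tip().round(),(np.array(robot.current_contact_force())-f0).round(1))
tl(W(-20,-30,265),o,speed=120); tl(W(-140,-30,290),o,speed=250)
tp(W(-20,0,300),ori(PSI))
robot.sleep(.1); w=snap('wrist'); c=snap('scene')
import pickle; pickle.dump(w,open('w1.pkl','wb'))
cv2.imwrite('pics/w1.png',np.hstack([cv2.resize(w['img'],(512,320)),cv2.resize(c['img'][100:300,320:500],(288,320))])); print(robot.current_t())
E
```

```text
(0.4, 165, 30) [455. 223. 134.] [-0.   0.1 -0.1]
(0.6, 165, 12) [470. 225. 181.] [ 0.1 -0.5 -0.5]
(0.8, 160, 8) [495. 229. 206.] [-1.1  0.  -0.5]
(1, 160, 5) [520. 233. 229.] [ 0.6  0.1 -0.5]
(1.2, 160, 5) [548. 238. 244.] [-0.1 -0.1 -0.4]
(1.4, 160, 5) [578. 243. 254.] [ 0.3 -0.1  0.9]
(1.6, 160, 5) [610. 248. 257.] [ 0.8  0.3 -0.6]
(1.72, 160, 5) [629. 251. 257.] [ 0.  -0.5 -0.6]
63.1083
```

View pics/w1.png

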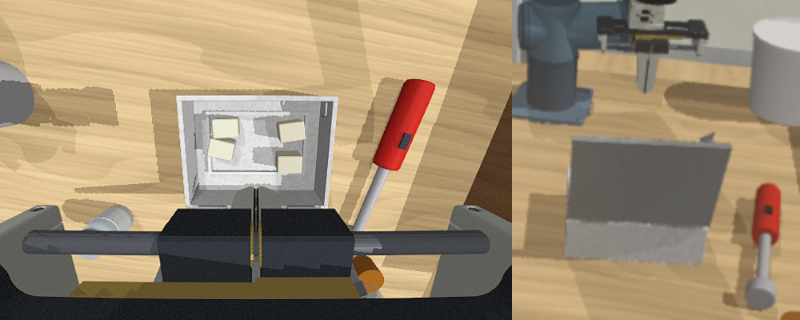

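The flap is up and the wrist view shows four cream blocks in the chest, at about (225,127), (221,149), (291,131) and (289,161) in the crop. I'll locate them numerically.

```bash
cat > blk.py <<'E'
from h import *
def blocks(c):
    hsv=cv2.cvtColor(c['img'],cv2.COLOR_BGR2HSV); m=((hsv[...,0]>18)&(hsv[...,0]<40)&(hsv[...,1]>28)&(hsv[...,2]>195)).astype(np.uint8)
    roi=np.zeros_like(m); pts=np.array([proj(c,W(x,y,40)) for x,y in((-80,-110),(-80,110),(75,110),(75,-110))]).astype(np.int32); cv2.fillPoly(roi,[pts],1)
    m=cv2.morphologyEx(m&roi,cv2.MORPH_OPEN,np.ones((3,3))); out=[]
    for cn in cv2.findContours(m,0,2)[0]:
        if cv2.contourArea(cn)<150: continue
        P=np.array([onz(c,*p[0],62)[:2] for p in cn],np.float32); (q,s,a)=cv2.minAreaRect(P); b=cv2.boxPoints((q,s,a))
        e=b[1]-b[0] if np.linalg.norm(b[1]-b[0])>np.linalg.norm(b[2]-b[1]) else b[2]-b[1]
        d=np.array(q)-C; ang=(np.arctan2(e[1],e[0])-PSI+np.pi)%np.pi
        out.append((d@ex,d@ey,np.degrees(ang),sorted(s),cv2.contourArea(cn)))
    return out,m
E
python3 - <<'E'
from blk import *
import pickle
w=pickle.load(open('w1.pkl','rb')); hsv=cv2.cvtColor(w['img'],cv2.COLOR_BGR2HSV)
for u,v in((280,158),(277,187),(363,165),(361,200),(245,200)): print(hsv[v,u],end=' ')
o,m=blocks(w)
for b in o: print('chest x %.0f y %.0f longaxis %.0f deg'%b[:3],np.round(b[3]),b[4])
E
```

```text
[ 30  24 236] [ 29  25 237] [ 24  32 225] [ 25  33 224] [150   2 163] chest x 22 y 61 longaxis 90 deg [31. 43.] 557.0
chest x -39 y 62 longaxis 98 deg [32. 43.] 622.0
```

```bash
sed -i 's/>28)/>14)/' blk.py; python3 - <<'E'
from blk import *
import pickle
w=pickle.load(open('w1.pkl','rb'))
o,m=blocks(w)
for b in o: print('chest x %.0f y %.0f longaxis %.0f deg'%b[:3],np.round(b[3]),b[4])
E
```

```text
chest x 22 y 61 longaxis 90 deg [31. 43.] 560.0
chest x -6 y -65 longaxis 77 deg [33. 44.] 630.5
chest x -39 y 62 longaxis 98 deg [32. 43.] 632.5
chest x -44 y -56 longaxis 90 deg [32. 45.] 681.0
```

```bash
python3 - <<'E'
from h import *
L=[476.5,-252.4]; y0=1.53
for s in(1,-1):
  for k in(0,-np.pi):
    v=[robot.inverse_kinematics(cmd([*p,z],o),o) for p,z,o in[(L,141,ori(y0+k,0,s)),(L,141,ori(y0+k+.5,0,s)),(L,141,ori(y0+k+1,0,s)),(L,230,ori(y0+k+1,0,s)),((420,-20),17,ori(y0+k+1,0,s))]]
    print(s,k,[None if q is None else np.round(q[5],2) for q in v])
E
```

```text
1 0 [np.float64(2.49), np.float64(1.99), np.float64(1.49), np.float64(1.49), np.float64(1.87)]
1 -3.141592653589793 [np.float64(-0.65), np.float64(-1.15), np.float64(-1.65), np.float64(-1.65), np.float64(-1.27)]
-1 0 [np.float64(-0.65), np.float64(-1.15), np.float64(-1.65), np.float64(-1.65), np.float64(-1.27)]
-1 -3.141592653589793 [np.float64(2.49), np.float64(1.99), np.float64(1.49), np.float64(1.49), np.float64(1.87)]
```

```bash
python3 - <<'E'
from h import *
L=[476.5,-252.4]; y0=1.53; O=lambda d: ori(y0+d,0,-1)
robot.move_ptp(cmd(W(-140,-100,300),ori(PSI)),ori(PSI))
robot.move_gripper(.6)
tp([*L,230],O(0)); tl([*L,175],O(0),speed=150)
s=tl([*L,141],O(0),speed=60,f_stop=8); print('stop',s,tip().round(1))
if s: raise SystemExit
robot.move_gripper(0); print('w',robot.current_gripper_width()*93)
for d in np.linspace(.1,1,10):
    tp([*L,141],O(d))
    print(round(d,1),np.round(robot.current_ft_torque(),2),F(3).round(1),round(robot.current_gripper_width()*93,1))
f0=F(); s=tl([*L,155],O(1),speed=40,f_stop=15); print('lift',s,(F()-f0).round(1),robot.current_gripper_width()*93)
if not s:
    tl([*L,220],O(1),speed=120); print(robot.current_gripper_width()*93)
w=snap('wrist');c=snap('scene'); t=snap('top')
cv2.imwrite('pics/l1.png',np.hstack([cv2.resize(w['img'],(400,250)),cv2.resize(c['img'][120:245,150:350],(400,250))])); print(robot.current_t())
E
```

```text
stop False [ 476.6 -252.5  141. ]
w 15.846295636784367
0.1 [-0.04  0.07  0.13] [-0.2 -0.   1.6] 15.5
0.2 [-0.01  0.    0.17] [-0.4 -0.2  1.9] 15.7
0.3 [-0.02  0.05  0.15] [0.2 0.4 2.2] 15.9
0.4 [-0.05  0.01  0.14] [ 0.  -0.3  2.5] 15.8
0.5 [-0.07  0.03  0.2 ] [ 0.1 -0.1  3.5] 15.7
0.6 [ 0.03 -0.05  0.21] [-0.  -0.2  3.6] 15.6
0.7 [-0.05 -0.08  0.19] [0.2 0.  3.5] 16.0
0.8 [-0.02 -0.04  0.2 ] [-0.2 -0.1  4.8] 16.3
0.9 [-0.03 -0.08  0.19] [ 0.  -0.1  4.1] 15.3
1.0 [ 0.06 -0.1   0.21] [0.3 0.2 5.1] 15.5
lift False [-0.5 -0.2 -6.1] 15.924577046947821
16.050757667287375
72.5333
```

View pics/l1.png

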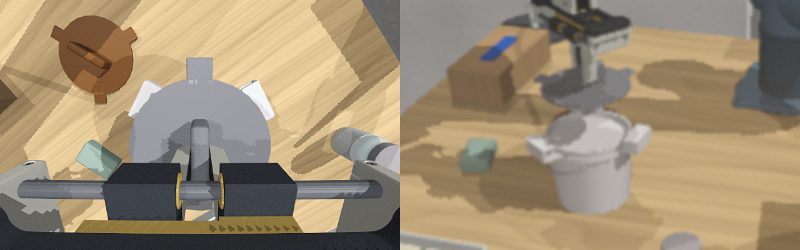

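The lid is in the jaws, clear of the hooks and the bucket. I'll lay it down and then fetch the blocks, measuring again from the wrist before each pick.

```bash
cat > pick.py <<'E'
from blk import *
BK=np.array([477.,-252.2]); PB=-0.48; hb=np.array([np.cos(PB),np.sin(PB)])
def look():
    tp(W(-20,0,300),ori(PSI)); robot.sleep(.1); o,m=blocks(snap('wrist'))
    for b in o: print('  blk x %.0f y %.0f ang %.0f'%b[:3],np.round(b[3]))
    return o
def pick(b,k):
    x,y,a=b[:3]
    a=(a-90+90)%180-90
    o=ori(PSI+np.radians(a))
    if abs(a)>60: print('odd angle',a)
    robot.move_gripper(.82)
    tp(W(x,y,150),o); tl(W(x,y,100),o,speed=200)
    if tl(W(x,y,36),o,speed=110,f_stop=10): print('blocked',tip()); tl(W(x,y,200),o,speed=150); return False
    robot.move_gripper(0); g=robot.current_gripper_width()*93
    tl(W(x,y,170),o,speed=200); g2=robot.current_gripper_width()*93; print('grip',round(g,1),round(g2,1))
    if not 25<g2<60: return False
    q=BK+hb*(19 if k%2==0 else -19); ob=ori(PB)
    tp([*q,190],ob); g3=robot.current_gripper_width()*93
    if g3<25: print('lost on the way'); return False
    tl([*q,(82 if k<2 else 108)],ob,speed=180,f_stop=15)
    print('rel tip',tip().round(),round(robot.current_gripper_width()*93,1)); robot.move_gripper(.64)
    tl([*q,190],ob,speed=250); return True
E
python3 - <<'E'
from pick import *
o=ori(2.53,0,-1); P=[415,-25]
tp([*P,120],o); s=tl([*P,13],o,speed=90,f_stop=5); print(s,tip().round(1),robot.current_gripper_width()*93)
robot.move_gripper(.5); tl([*P,130],o,speed=200)
bs=look(); b=max(bs,key=lambda b:b[0]); print(pick(b,0),robot.current_t())
E
```

```text
True [414.7 -25.4  25.6] 15.860134184580895
  blk x 22 y 61 ang 90 [30. 43.]
  blk x -6 y -65 ang 77 [33. 45.]
  blk x -39 y 62 ang 98 [32. 43.]
  blk x -44 y -56 ang 90 [32. 45.]
grip 45.8 45.6
rel tip [ 495. -261.   83.] 46.0
True 85.15
```

```bash
python3 - <<'E'
from pick import *
for k in (1,2,3):
    bs=look()
    if not bs: break
    b=max(bs,key=lambda b:b[0]); r=pick(b,k); print(k,r,robot.current_t())
    if not r: break
bs=look()
tp([*(BK-hb*40),300],ori(PB)); robot.sleep(.1)
w=snap('wrist');t=snap('top')
cv2.imwrite('pics/b1.png',np.hstack([cv2.resize(w['img'],(400,250)),cv2.resize(t['img'][110:260,260:500],(400,250))])); print(robot.current_t())
E
```

```text
blk x -6 y -65 ang 77 [33. 45.]
  blk x -39 y 62 ang 98 [32. 43.]
  blk x -45 y -56 ang 90 [32. 45.]
grip 46.2 45.5
rel tip [ 461. -243.   83.] 45.4
1 True 94.425
  blk x -39 y 62 ang 98 [32. 43.]
  blk x -46 y -56 ang 90 [32. 44.]
grip 45.9 45.8
rel tip [ 494. -261.  109.] 45.9
2 True 103.85
  blk x -46 y -56 ang 89 [33. 44.]
grip 45.9 45.7
rel tip [ 461. -243.  109.] 46.0
3 True 112.8667
116.8833
```

View pics/b1.png

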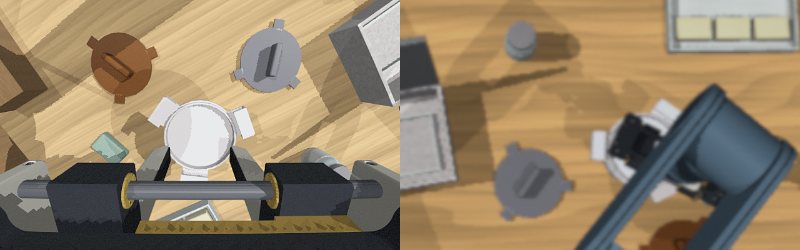

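```bash
python3 - <<'E'
from pick import *
w=snap('wrist'); p=proj(w,[*BK,130]); print(p)
x,y=map(int,p); i=w['img'][y-80:y+80,x-80:x+80]; g=np.clip((i.astype(float)-130)*2,0,255).astype(np.uint8)
hsv=cv2.cvtColor(i,cv2.COLOR_BGR2HSV); sat=cv2.cvtColor(np.clip(hsv[...,1]*5.,0,255).astype(np.uint8),cv2.COLOR_GRAY2BGR)
m=((hsv[...,0]>15)&(hsv[...,0]<40)&(hsv[...,1]>14)&(hsv[...,1]<60)&(hsv[...,2]>150)); print('cream px near',m.sum())
cv2.imwrite('pics/b2.png',np.hstack([cv2.resize(v,(400,400),interpolation=cv2.INTER_CUBIC) for v in(i,sat)]))
E
```

```text
[320.14835661 218.20218648]
cream px near 292
```

View pics/b2.png

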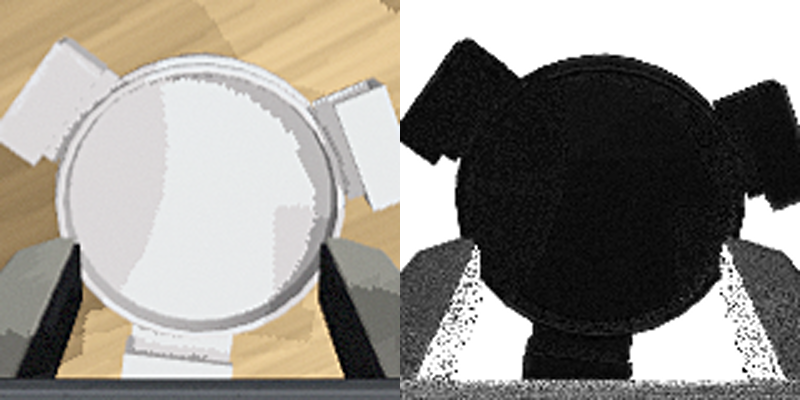

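The crop is puzzling: it shows a plain white disc over the mouth and no cream. Yet the blocks were lowered to tip z=83 without meeting anything. I'll probe the inside gently with closed fingers.

```bash
python3 - <<'E'
from pick import *
ob=ori(PB); robot.move_gripper(0); n=np.array([-hb[1],hb[0]])
for a,b in((19,0),(-19,0),(0,30)):
    q=BK+hb*a+n*b
    tp([*q,165],ob); robot.sleep(.15); f0=F(5)
    s=tl([*q,60],ob,speed=60,f_stop=4); print(a,b,s,tip().round(1),(F(5)-f0).round(1)); tl([*q,165],ob,speed=200)
print(robot.current_t())
E
```

```text
19 0 True [ 494.3 -261.3  103.8] [1.  0.3 6.4]
-19 0 True [ 460.6 -243.7  103.8] [-1.7  1.5  8.6]
0 30 True [ 491.4 -225.5  101.3] [1.1 0.4 0.7]
124.4
```

The probes touch at z≈103.8, which is exactly two 50 mm layers on the 4 mm floor, so all four blocks are stacked in the bucket. The chest is empty too. Now I'll swing the flap down from behind and press it shut.

```bash
python3 - <<'E'
from pick import *
o=ori(PSI)
def pt(th,r=182): d=12+8*np.sin(th); return W(95-r*np.cos(th)+d*np.sin(th),-30,98+r*np.sin(th)+d*np.cos(th))
ths=np.arange(1.9,.15,-.12)
pts=[W(60,-30,390),W(195,-30,390),W(195,-30,275)]+[pt(t) for t in ths]
bad=[i for i,p in enumerate(pts) if robot.inverse_kinematics(cmd(p,o),o) is None]; print('bad',bad)
if bad: raise SystemExit
tp([*BK,330],ori(PB)); tp(W(-100,-60,390),o)
tp(pts[0],o); tp(pts[1],o); tl(pts[2],o,speed=150); robot.sleep(.1); f0=F(5)
for t,p in zip(ths,pts[3:]):
    tl(p,o,speed=130); print(round(t,2),(np.array(robot.current_contact_force())-f0).round(1))
tl(W(-86,-30,112),o,speed=60)
for z in (108,106,104,103,102,101.5):
    tl(W(-86,-30,z),o,speed=30); robot.sleep(.08); f=F(6)-f0; print(z,tip()[2].round(1),f.round(1))
    if f[2]>9: break
tl(W(-86,-30,118),o,speed=40); robot.sleep(.2); tl(W(-90,-30,200),o,speed=150)
tp(W(-150,-120,300),o); robot.sleep(.2)
print(robot.current_t())
t=snap('top');c=snap('scene')
import pickle; pickle.dump((t,c),open('end.pkl','wb'))
cv2.imwrite('pics/e.png',np.hstack([cv2.resize(c['img'][120:300,180:500],(800,450))[:, :560],cv2.resize(t['img'][140:260,190:310],(240,240),).copy() if 0 else cv2.resize(t['img'][110:290,190:286],(240,450))]))
E
```

```text
bad []
1.9 [-0.5 -0.1 -0.6]
1.78 [ 0.4 -0.5 -0.3]
1.66 [ 0.7 -0.1 -0.3]
1.54 [ 0.3  0.  -0.6]
1.42 [-0.7 -0.6 -0.1]
1.3 [ 0.2  0.3 -0.3]
1.18 [-0.6 -0.  -0.6]
1.06 [-0.4 -0.8  0.2]
0.94 [-0.3 -0.4  0. ]
0.82 [-0.4  0.2  0.9]
0.7 [-0.1 -0.4  0.2]
0.58 [ 0.8 -0.   0.3]
0.46 [-0.7  0.2  0. ]
0.34 [-0.3  0.4  0.6]
0.22 [-0.3 -0.3  0.3]
108 108.2 [-0.2 -0.   0.5]
106 106.0 [-0.1  0.1  0.9]
104 104.0 [-0.1  0.2  0.7]
103 102.9 [-0.1  0.4  0.5]
102 102.2 [-1.6  0.2  5. ]
101.5 102.1 [-2.3 -0.6  7.7]
139.3917
```

View pics/e.png

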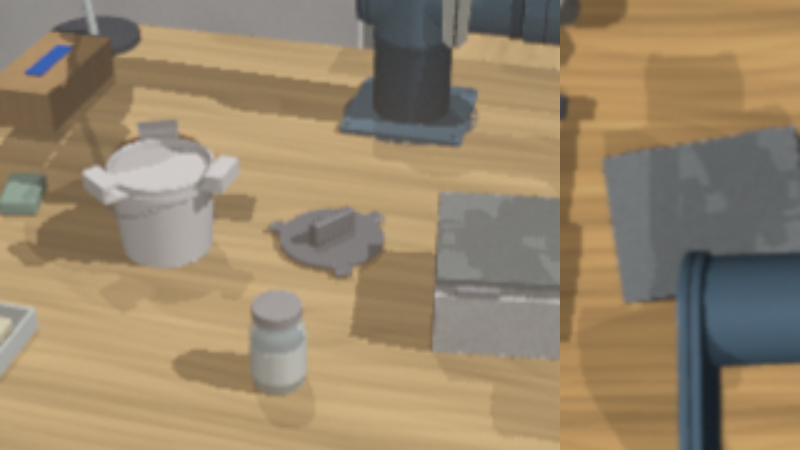

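```bash
python3 - <<'E'
from h import *
print(tip().round(),robot.current_t(),np.round(robot.current_contact_force(),1)); robot.hand_in()
E
```

```text
[378. 120. 299.] 139.4917 [-0.9 -0.7 -0.8]
the job is handed in; nothing more can be done
```

I handed the job in at 139 s of the 210 s allowed. I popped the flap and swung it up, then turned the lid 1 rad anticlockwise, lifted it off and laid it on the table. All four blocks went into the bucket before I pressed the flap shut.

**Checks that agreed:**
- **Chest:** the wrist view found no blocks left in it after the fourth drop.
- **Blocks:** each was held at about 46 mm until release. Probing the bucket touched at z = 103.8 mm on both sides, which matches two 50 mm layers on the 4 mm floor.
- **Flap:** the closing press met the same stop as the first press. The final picture shows the flap level.
- **Lid:** the final picture shows it flat on the table, well clear of the bucket.
- **Bystanders:** the jar and soap look unmoved in the last picture. The blender was outside that crop, and I measured none of the three.
- **Arm:** it is clear of everything.

**Checks that failed or disagreed:**
- **Fingertips:** they end 24 mm short of the reported TCP, found by touching the table and corrected in all later moves. Because of this, my first press attempts stopped above the flap.
- **Bucket view:** the pictures show a plain white disc in the mouth and no cream blocks. I have no explanation, and I went by the probing instead. That the blocks are inside rests on the probing, the grip readings and the empty chest, not on seeing them.
- **Third probe:** the one off to the side stopped at 101.3 mm with only 0.7 N of force, so it says little.
- **Lid placing:** the force stop tripped about 8 mm higher than expected.

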